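Plug gauges from the V-rest into their spring clips

ROBOT

A 6-joint arm with a two-finger parallel gripper is mounted at the origin on a cart in front of the work surface, level with it; the furniture and walls round the work are solid. World frame = base frame: x ahead of the robot, y to its left, z up, the work surface at z = 0. Lengths are in mm, angles in degrees, forces in N, time in s.
With the tool pointing down it reaches from about 300 to 850 mm from the base axis. Payload 4.2 kg.
Tool frame: the origin (TCP) lies at the very end of the fingers, on their centre line; the grasp point (between the pads) lies 19 mm behind it (env.tcp_to_grasp is the distance from the TCP to the grasp point, in mm); z points along the fingers, y is the line along which they close (so a half turn about z gives the same grasp; the last joint's range is limited). The gripper opens to 91 mm and grips with 3 to 60 N. Pads are 32 mm wide; open, the fingers measure 118 mm over their backs; the gripper's body (76 mm by 178 mm) begins 60 mm behind the grasp point.
Start: joints at [62.223, 18.312, 89.639, -0, 72.044, -1.146], TCP at [257.747, 514.017, 174.676] pointing down, gripper open.
Joint ranges: [-177.97, 177.97], [-48.28, 115.42], [12.27, 149.76], [-77.06, 257.06], [2.81, 150.46], [-146.56, 146.56]. Speed limits (degrees/s): [147.25, 147.25, 180, 180, 180, 180].

INTERFACE

Orientations are given as [roll, pitch, yaw] about the fixed x, y, z axes, in that order (R = Rz(yaw) Ry(pitch) Rx(roll)).
In Python, from workcell import env gives the robot as it stands.
- The arm moves only by the tool move_arm, never from a script. Its argument "plan" is a list of rows, each a list of 3 entries, a list of its own where there are three numbers: the shift along the world's x, y, z in cm, then the turn about the world's z in degrees, then the closure, from 0 (fully open) to 1 (shut). In form: [[[x, y, z], turn, claw], ...]. A call has 1 to 5 rows; each row shifts and turns the commanded pose from where the row before left it; what a row does not reach is not made up. A row lasts 1/10 s, in which the tool goes at most 50 mm and 8.59 degrees, less where a joint would pass 70% of its speed; a pose out of reach is approached as far as the arm can. A call is refused whole if a number of a shift passes 5 or a number of a turn 8.59, either way. A call with a gripper value outside its range is refused whole. The fingers move at their own pace and stop on an object; "squeeze" is the grip in N (left out, the last holds). Time passes only in rows, so rows that do not move let the fingers close. It gives the time, the measured TCP pose, the force, the opening and the grip force at its end, in the units of the state.
- env.state(): the state, without advancing time (a new reading comes with each control period).
- env.grab_frame(name): name is "side" or "top"; returns a dict with "frame" (480x640x3 uint8, red, green, blue), "z_map" (480x640 float32, mm along the optical axis (not along the pixel's ray), 0 where there is no reading), "fovy" (degrees; the focal length in pixels is half the picture's height over the tangent of half this angle, whatever the lens; pixels are square), "cx", "cy" (the principal point, pixels), "position" and "orientation" of the camera in the world. Camera axes: x right, y down, z forward; pixel columns grow to the right and rows downward; lengths in mm; the calibration is good to about 2 mm. A picture is of the moment at which its call begins.
- env.job_done(): hands the job in; it is judged then, once.
Trained networks look in a picture, given as the dict that the camera call returned (one of the last four; its "shot" number tells which), for a name from the list of things; names that differ only in an ending like _2 or _b are one class to them, and where a whole thing is asked for, a point or a joint stands for the part that bears it (a point fixed in the world has none). Each returns a list of dicts, best first, with "score" (0 to 1); they miss things now and then, are a little off and sometimes report something else, mostly with a low value. They report only what shows in the picture. A call takes as long as a camera call. They do not tell look-alikes from the thing itself.
- env.search_frame(picture, label): "point" ([column, row] in pixels, amid what is visible of it).
- env.landmark_of(picture, label): "point" ([column, row] in pixels: a listed point, or the origin of a listed thing).
The state is a dict: "time_s": time; "qpos": joint angles; "qvel": joint speeds; "effort": joint torques, N m; "ee_pos": TCP position; "ee_rot": TCP orientation; "force": force on the tool from outside, world axes, zero at the start; "torque": the same for the moment, N m; "gripper_width": finger opening in mm; "gripper_force": force on a finger pad.
Only numpy, scipy, OpenCV 4.12 (cv2) and the standard library are available. Lean on these libraries where they do the work, as an engineer would, in place of code of your own. Each camera call takes 0.05 s, during which the arm holds its last target. There are 200 camera calls.

TASK

The four double-ended plug gauges in the wooden V-rest have been checked and go back into storage: move each one to the aluminium rail, into the spring clip of its own diameter, and press it straight down until it snaps home past both pairs of jaws, middle of the gauge over the middle of the clip. They are precision gauges, so do not drop or throw them or let one fall onto the worktop; leave all four snapped in and let go.

Things in the scene. Friction and masses are not known exactly. Their poses are not given: they have to be found in the camera images.
- gauge_12: steel plug gauge, 92 mm long, 70 g: two plain cylinders 12 mm in diameter on a round handle (the middle 44 mm, 12 mm thick: grip it there, across the axis). Origin mid-axis, x along the axis; either end may point either way, it may be rolled about x. Starts in any place of the V-rest, axis 38.5 mm above the worktop.
- gauge_18: steel plug gauge, 104 mm long, 150 g: two plain cylinders 18 mm in diameter on a round handle (the middle 44 mm, 12 mm thick: grip it there, across the axis). Origin mid-axis, x along the axis; either end may point either way, it may be rolled about x. Starts in any place of the V-rest, axis 42.7 mm above the worktop.
- gauge_24: steel plug gauge, 116 mm long, 250 g: two plain cylinders 24 mm in diameter on a round handle (the middle 44 mm, 12 mm thick: grip it there, across the axis). Origin mid-axis, x along the axis; either end may point either way, it may be rolled about x. Starts in any place of the V-rest, axis 47.0 mm above the worktop.
- gauge_30: steel plug gauge, 128 mm long, 360 g: two plain cylinders 30 mm in diameter on a round handle (the middle 44 mm, 12 mm thick: grip it there, across the axis). Origin mid-axis, x along the axis; either end may point either way, it may be rolled about x. Starts in any place of the V-rest, axis 51.2 mm above the worktop.
- clip_12: clip for the 12 mm gauge on the rail: white shoe 92 (x) by 24 mm, top 24 mm below the origin; two pairs of sprung jaws, 14 mm long, at x = +-36 mm. Origin: where the seated gauge's middle lies, 46 mm above the worktop; x its axis, y across the jaws, z up. Mouth 7 mm, narrowest 6 mm above the origin, flared lips to 15 mm. Laid on, a gauge stops about 12 mm high; pressing snaps it down.
- clip_18: clip for the 18 mm gauge on the rail: white shoe 104 (x) by 30 mm, top 24 mm below the origin; two pairs of sprung jaws, 14 mm long, at x = +-36 mm. Origin: where the seated gauge's middle lies, 46 mm above the worktop; x its axis, y across the jaws, z up. Mouth 13 mm, narrowest 7 mm above the origin, flared lips to 16 mm. Laid on, a gauge stops about 14 mm high; pressing snaps it down.
- clip_24: clip for the 24 mm gauge on the rail: white shoe 116 (x) by 36 mm, top 24 mm below the origin; two pairs of sprung jaws, 14 mm long, at x = +-36 mm. Origin: where the seated gauge's middle lies, 46 mm above the worktop; x its axis, y across the jaws, z up. Mouth 19 mm, narrowest 8 mm above the origin, flared lips to 17 mm. Laid on, a gauge stops about 16 mm high; pressing snaps it down.
- clip_30: clip for the 30 mm gauge on the rail: white shoe 128 (x) by 42 mm, top 24 mm below the origin; two pairs of sprung jaws, 14 mm long, at x = +-36 mm. Origin: where the seated gauge's middle lies, 46 mm above the worktop; x its axis, y across the jaws, z up. Mouth 25 mm, narrowest 8 mm above the origin, flared lips to 17 mm. Laid on, a gauge stops about 18 mm high; pressing snaps it down.
- v_rest: wooden V-rest, 112 x 256 x 47 mm, fixed; origin at the centre of its underside, x along the gauges, y along the row. Places at y = -90, -30, 30, 90 mm, each a pair of 90 degree V-notches in two combs 14 mm thick at x = +-36 mm; between the combs (58 mm) it is open down to the board, 10 mm above the worktop.
- clip_rail: aluminium rail, 82 x 257 x 14 mm, fixed, origin at the centre of its underside, y along the row. It carries the clips at y = -90, -30, 30, 90 mm in any order of size. A force of 5 to 15 N straight down spreads a clip's jaws, then falls as the gauge snaps onto its seat and is held; 56 mm between the jaw pairs is open for fingers.
Mind the look-alikes: they are no part of the job. What is shaped like the gauge_24 but yellow is not meant.

How it is judged (in metres and radians):
At the end, for the whole second after the job is handed in: each gauge lies in the clip of its own diameter, snapped home: its middle within 4 mm of the clip's origin in height and across the jaws and within 12 mm along the axis, its axis within 0.12 rad of the clip's, released and at rest (x of gauge_12 in the frame of clip_12 between -0.012 and 0.012 m and y of gauge_12 in the frame of clip_12 between -0.004 and 0.004 m and z of gauge_12 in the frame of clip_12 between -0.004 and 0.004 m and angle between the x axis of gauge_12 and the x axis of clip_12, either way round below 0.12 rad and linear speed of each of gauge_12, gauge_18, gauge_24, gauge_30 below 0.02 m/s and angular speed of each of gauge_12, gauge_18, gauge_24, gauge_30 below 0.3 rad/s and contact force between each of gauge_12, gauge_18, gauge_24, gauge_30 and the fingers below 0.1 N and x of gauge_18 in the frame of clip_18 between -0.012 and 0.012 m and y of gauge_18 in the frame of clip_18 between -0.004 and 0.004 m and z of gauge_18 in the frame of clip_18 between -0.004 and 0.004 m and angle between the x axis of gauge_18 and the x axis of clip_18, either way round below 0.12 rad and x of gauge_24 in the frame of clip_24 between -0.012 and 0.012 m and y of gauge_24 in the frame of clip_24 between -0.004 and 0.004 m and z of gauge_24 in the frame of clip_24 between -0.004 and 0.004 m and angle between the x axis of gauge_24 and the x axis of clip_24, either way round below 0.12 rad and x of gauge_30 in the frame of clip_30 between -0.012 and 0.012 m and y of gauge_30 in the frame of clip_30 between -0.004 and 0.004 m and z of gauge_30 in the frame of clip_30 between -0.004 and 0.004 m and angle between the x axis of gauge_30 and the x axis of clip_30, either way round below 0.12 rad); the robot touches nothing.
It fails at once if a gauge is dropped or thrown (out of the fingers, faster than 0.6 m/s, more than 25 mm above the clip seats) ((contact force between gauge_12 and the fingers below 0.05 N and linear speed of gauge_12 above 0.6 m/s and height (world z) of gauge_12 above 0.071 m) or (contact force between gauge_18 and the fingers below 0.05 N and linear speed of gauge_18 above 0.6 m/s and height (world z) of gauge_18 above 0.071 m) or (contact force between gauge_24 and the fingers below 0.05 N and linear speed of gauge_24 above 0.6 m/s and height (world z) of gauge_24 above 0.071 m) or (contact force between gauge_30 and the fingers below 0.05 N and linear speed of gauge_30 above 0.6 m/s and height (world z) of gauge_30 above 0.071 m)).
It fails at once if a gauge falls onto the worktop (height (world z) of any of gauge_12, gauge_18, gauge_24, gauge_30 below 0.025 m).
It also fails if it takes over 96 s, if anything falls off the work surface, if the arm or the gripper's body presses on something with over 40 N, if the wrist force passes 120 N, or if a joint passes its speed limit or range.

## Working session

There is one attempt and no reset: what is moved stays moved. The work goes in short steps, Python scripts to look and compute and a tool call to move; the robot and the scene stay as the last step left them, time stands still between calls to the robot, and variables do not carry over. Pictures are saved under pics/ and viewed, at most 14 in all, crops included, and the job is handed in when it is done.

Besides the shell and the picture viewer there is one more tool, called after "Emit:" in YAML: its name, and indented under it one key for each argument. move_arm: Moves the arm, as the interface text tells. Its arguments: {"type":"object","properties":{"plan":{"type":"array","items":{"type":"array"}},"squeeze":{"type":"number"}},"required":["plan"]}

```bash
mkdir -p pics; ls
cat > h.py <<'E'
import numpy as np, cv2
from workcell import env
from scipy.spatial.transform import Rotation as Ro
def cam(p):
    f=240/np.tan(np.radians(p['fovy'])/2)
    o=np.array(p['orientation'],float)
    R=o if o.shape==(3,3) else Ro.from_euler('xyz',o,degrees=True).as_matrix()
    return f,R,np.array(p['position'],float)
def cloud(p):
    f,R,t=cam(p); z=p['z_map'].astype(float)
    v,u=np.mgrid[:480,:640]
    P=np.stack([(u-p['cx'])/f*z,(v-p['cy'])/f*z,z],-1)@R.T+t
    P[z==0]=np.nan
    return P
def save(p,n): cv2.imwrite('pics/'+n,p['frame'][:,:,::-1])
E
python3 - <<'E'
from h import *
import pickle
print(env.state(), env.tcp_to_grasp)
for n in ['top','side']:
    p=env.grab_frame(n); save(p,n+'0.png'); pickle.dump(p,open(n+'0.pkl','wb'))
    print(n,p['fovy'],p['cx'],p['cy'],p['position'],p['orientation'])
    P=cloud(p)
    for l in ['gauge_12','gauge_18','gauge_24','gauge_30','clip_12','clip_18','clip_24','clip_30','v_rest','clip_rail']:
        for r in env.landmark_of(p,l)[:2]:
            u,v=map(int,np.round(r['point'])); print(l,round(r['score'],2),u,v,P[min(v,479),min(u,639)].round(0) if 0<=u<640 and 0<=v<480 else '')
E
```

```text
pics
{'time_s': 0.0, 'qpos': array([ 6.22213109e+01,  1.83515646e+01,  8.97042935e+01, -1.05054016e-03,
        7.20428803e+01, -1.14454829e+00]), 'qvel': array([-0.01937082, -0.09096347,  0.11970147, -0.06390969,  0.03345277,
       -0.00582008]), 'effort': array([ 1.18031210e-03, -4.12466812e+01, -2.31974423e+01,  7.28930952e-02,
        4.53496724e-02, -1.39139865e-04]), 'ee_pos': array([257.50397883, 513.50141715, 173.83540814]), 'ee_rot': array([-1.79901261e+02, -9.73672529e-04,  1.53366183e+02]), 'force': array([-0.17659292, -0.93719623,  0.20592314]), 'torque': array([-0.00394991,  0.01924509, -0.01109891]), 'gripper_force': 0.0, 'gripper_width': 91.06740235422362} 18.8
top 45.72850406229326 320.4636178364034 238.49417339507477 [ 365.51696648  -37.69383236 1162.9709878 ] [-1.75039698e+02 -1.18864151e-01 -8.99159169e+01]
gauge_12 0.88 233 228 [482. 131.  60.]
gauge_12 0.86 295 216 [506.  10.  56.]
gauge_18 0.88 233 228 [482. 131.  60.]
gauge_18 0.86 295 216 [506.  10.  56.]
gauge_24 0.88 233 228 [482. 131.  60.]
gauge_24 0.86 295 216 [506.  10.  56.]
gauge_30 0.88 233 228 [482.
[... 572 characters left out ...]
ge_12 0.82 341 228 [nan nan nan]
gauge_12 0.74 261 201 [369. 270.  10.]
gauge_18 0.82 341 228 [nan nan nan]
gauge_18 0.74 261 201 [369. 270.  10.]
gauge_24 0.82 341 228 [nan nan nan]
gauge_24 0.74 261 201 [369. 270.  10.]
gauge_30 0.82 341 228 [nan nan nan]
gauge_30 0.74 261 201 [369. 270.  10.]
clip_12 0.86 394 327 [ 537. -300.   14.]
clip_12 0.8 385 300 [ 542. -233.   21.]
clip_18 0.86 394 327 [ 537. -300.   14.]
clip_18 0.8 385 300 [ 542. -233.   21.]
clip_24 0.86 394 327 [ 537. -300.   14.]
clip_24 0.8 385 300 [ 542. -233.   21.]
clip_30 0.86 394 327 [ 537. -300.   14.]
clip_30 0.8 385 300 [ 542. -233.   21.]
v_rest 0.77 333 242 [501.  20.  10.]
clip_rail 0.66 378 316 [ 517. -277.   22.]
```

View pics/top0.png

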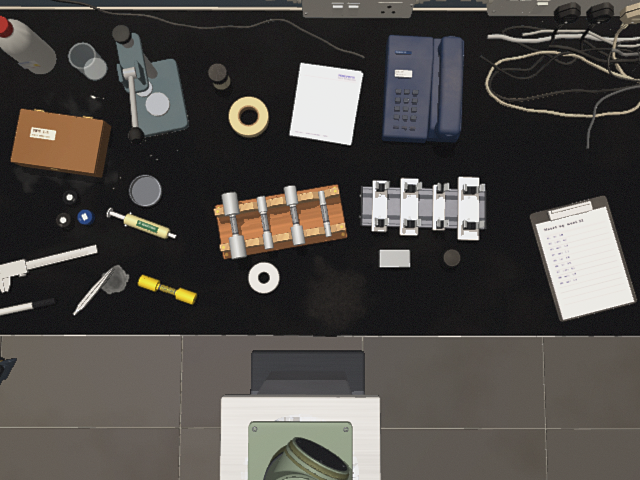

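View pics/side0.png

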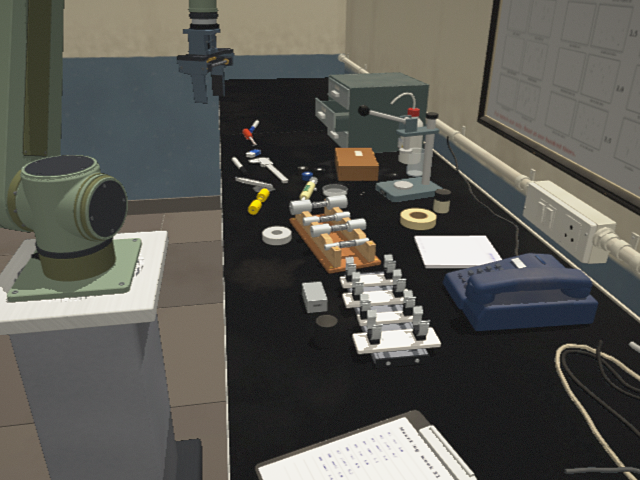

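Top view: rest at cols 215–347, rows 187–258, with gauges at cols ~234 (30), 264, 293 and 326. Rail at cols 360–487, with clips at cols ~380, 409, 439 and 468. The yellow look-alike is at (167,290), well off the rest. Next I zoom in and measure.

Run:
```python
from h import *
import pickle
p=pickle.load(open('top0.pkl','rb'))
im=p['frame'][170:270,205:495,::-1]; cv2.imwrite('pics/zoom.png',cv2.resize(im,None,fx=2.75,fy=2.75,interpolation=cv2.INTER_CUBIC))
s=pickle.load(open('side0.pkl','rb'))
cv2.imwrite('pics/zoomside.png',cv2.resize(s['frame'][185:365,270:450,::-1],None,fx=3.3,fy=3.3,interpolation=cv2.INTER_CUBIC))
for n,q in (('top',p),('side',s)):
    P=cloud(q); hsv=cv2.cvtColor(q['frame'],cv2.COLOR_RGB2HSV); S=hsv[...,1]; V=hsv[...,2]
    X,Y,Z=P[...,0],P[...,1],P[...,2]
    roi=(X>400)&(X<650)
    # shoes
    m=roi&(Y<-90)&(Y>-390)&(Z>17)&(Z<29)&(S<40)&(V>190)
    k,L,st,c=cv2.connectedComponentsWithStats(m.astype(np.uint8))
    for i in range(1,k):
        if st[i,4]>60:
            r=cv2.minAreaRect(P[L==i][:,:2].astype(np.float32)); print(n,'shoe',st[i,4],np.round(r[0],1),np.round(r[1],1),round(r[2],1),np.nanmedian(Z[L==i]).round(1))
    m=roi&(Y>-90)&(Y<200)&(Z>35)&(Z<75)&(S<60)
    k,L,st,c=cv2.connectedComponentsWithStats(m.astype(np.uint8))
    for i in range(1,k):
        if st[i,4]>40:
            r=cv2.minAreaRect(P[L==i][:,:2].astype(np.float32)); print(n,'gauge',st[i,4],np.round(r[0],1),np.round(r[1],1),round(r[2],1),np.nanpercentile(Z[L==i],95).round(1))
    m=roi&(Y>-120)&(Y<220)&(Z>4)&(Z<60)&(S>90)
    r=cv2.minAreaRect(P[m][:,:2].astype(np.float32)); print(n,'rest',r)
```

```text
top shoe 884 [ 527.4 -338.4] [ 42.2 127.6] 88.2 21.8
top shoe 601 [ 530.6 -218.6] [ 34.8 114.4] 87.9 21.8
top shoe 378 [ 531.7 -158.8] [ 28.9 100.3] 88.1 21.7
top shoe 325 [ 528.9 -278.7] [24.  90.5] 89.2 21.9
top shoe 479 [ 425.6 -188.1] [32.5 58.5] 0.1 23.7
top gauge 573 [508.8  12.4] [116.8  24. ] 10.0 60.0
top gauge 266 [512.9 -47.9] [91.4 11.6] 10.0 47.2
top gauge 799 [487.6 131.6] [128.4  31.8] 10.2 67.4
top gauge 401 [494.7  71.1] [104.   17.6] 10.2 53.2
top rest ((501.30426025390625, 42.647056579589844), (114.93829345703125, 260.85711669921875), 10.781805992126465)
side shoe 179 [ 539.3 -159.1] [48.6 31.6] 2.2 21.5
side shoe 317 [ 426.3 -188. ] [31.2 61. ] 0.1 23.3
side shoe 262 [ 535.  -219.3] [38.1 50.3] 88.2 21.6
side shoe 70 [ 479.8 -215.6] [36.7 14.3] 80.6 21.1
side shoe 209 [ 536.1 -278.6] [28.8 45.3] 82.3 21.5
side shoe 584 [ 523.2 -338.6] [43.8 74.1] 88.1 21.6
side shoe 181 [ 582.8 -348.3] [49.2 26.3] 51.6 21.5
side shoe 200 [ 473.7 -337.6] [42.3 20.7] 83.4 21.5
side gauge 591 [489.5 129.2] [130.2  37.6] 6.8 65.3
side gauge 294 [493.4  82.3] [104.4  46. ] 9.4 51.3
side gauge 483 [508.   21.3] [116.8  47.6] 8.7 58.0
side gauge 220 [513.5 -46.1] [90.8 20.6] 10.2 45.0
side rest ((500.9229736328125, 38.27388000488281), (111.53245544433594, 257.08319091796875), 10.949158668518066)
```

View pics/zoom.png

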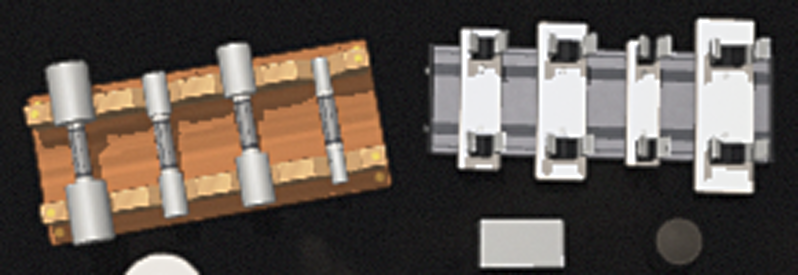

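View pics/zoomside.png

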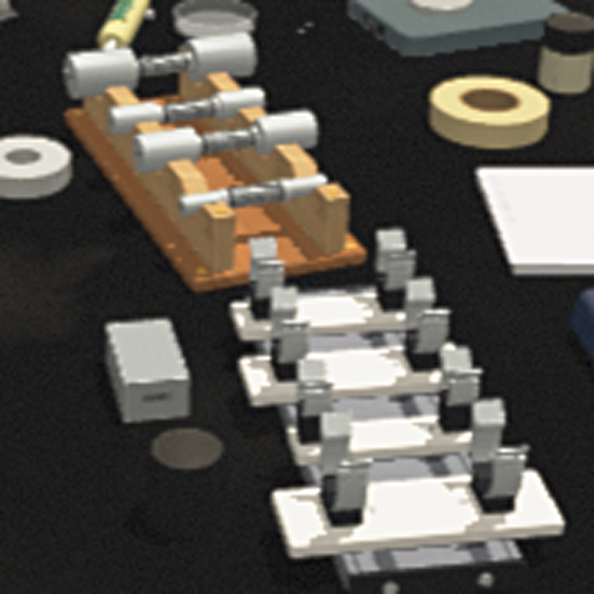

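Both views agree (heights within ~2 mm of the text). The gauges sit along +10.1°: 30 at (488,131.5), 18 at (495,71), 24 at (508.5,12.4), 12 at (513,-48). The clips sit at about -1.6°: 18 at (532,-159), 24 at (531,-218.7), 12 at (529,-278.7), 30 at (527.4,-338.4). I start with gauge_30.

Emit:
move_arm:
  plan:
    - [[2.5, -4.2, 0], 4.1, 0.55]
    - [[2.5, -4.2, 0], 4.1, 0.55]
    - [[2.5, -4.2, 0], 4.1, 0.55]
    - [[2.5, -4.2, 0], 4.1, 0.55]
    - [[2.5, -4.2, 0], 4.1, 0.55]
  squeeze: 60

```text
time_s: 1.6
ee_pos: [383.5, 302.4, 174.9]
ee_rot: [180.0, 0.0, 174.1]
force: [0.1, 0.2, -0.2]
gripper_width: 53.7
gripper_force: 0.0
```

Emit:
move_arm:
  plan:
    - [[2.5, -4.2, 0], 4.1, 0.55]
    - [[2.5, -4.2, 0], 4.1, 0.55]
    - [[2.5, -4.2, 0], 4.1, 0.55]
    - [[2.5, -4.2, 0], 4.1, 0.55]
    - [[0.4, -0.3, 0], 0, 0.55]

```text
time_s: 2.1
ee_pos: [489.1, 128.7, 174.8]
ee_rot: [-179.9, 0.1, -170.0]
force: [0.2, 0.6, -0.6]
gripper_width: 40.7
gripper_force: 0.0
```

Emit:
move_arm:
  plan:
    - [[0, 0, -2], 0, 0.55]
    - [[0, 0, -2], 0, 0.55]
    - [[0, 0, 0], 0, 0.55]
    - [[0, 0, 0], 0, 0.55]

```text
time_s: 2.5
ee_pos: [486.6, 133.5, 134.9]
ee_rot: [180.0, -0.0, -169.7]
force: [-0.7, 0.8, 0.6]
gripper_width: 40.9
gripper_force: 0.0
```

Emit:
move_arm:
  plan:
    - [[0.1, -0.15, -4], 0, 0.55]
    - [[0, 0, -3], 0, 0.55]
    - [[0, 0, -2], 0, 0.55]
    - [[0, 0, -1.15], 0, 0.55]
    - [[0, 0, 0], 0, 0.55]

```text
time_s: 3.0
ee_pos: [487.5, 131.8, 32.8]
ee_rot: [180.0, -0.1, -169.7]
force: [-0.0, -0.7, 0.4]
gripper_width: 41.0
gripper_force: 0.0
```

Emit:
move_arm:
  plan:
    - [[0, 0, 0], 0, 0.7]
    - [[0, 0, 0], 0, 0.8]
    - [[0, 0, 0], 0, 1]
    - [[0, 0, 0], 0, 1]
    - [[0, 0, 0], 0, 1]

```text
time_s: 3.5
ee_pos: [488.0, 131.5, 33.6]
ee_rot: [180.0, 0.0, -169.7]
force: [0.1, -1.1, 0.2]
gripper_width: 3.9
gripper_force: 0.0
```

Run:
```python
from h import *
s=env.grab_frame('side'); t=env.grab_frame('top'); print(env.state()['gripper_width'],env.state()['gripper_force'])
a=cv2.resize(s['frame'][150:300,230:400,::-1],(680,600),interpolation=cv2.INTER_CUBIC)
cv2.imwrite('pics/c1.png',a)
```

```text
0.2770685933549905 0.0
```

View pics/c1.png

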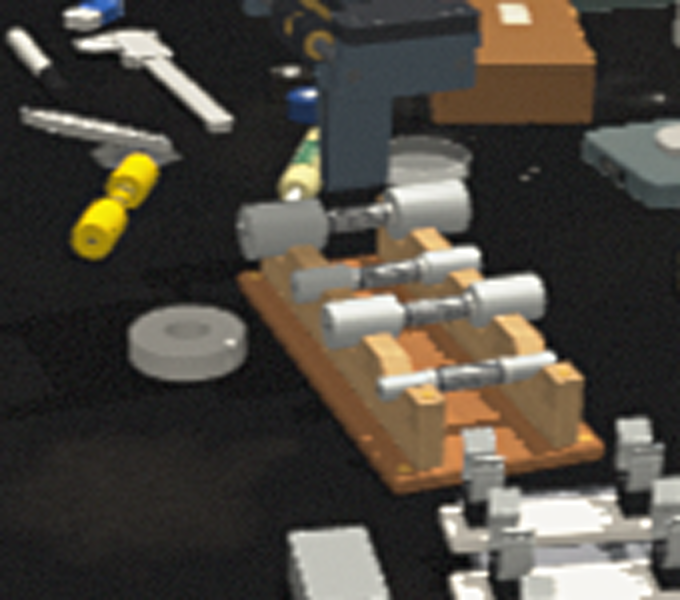

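Run:
```python
from h import *
s=env.grab_frame('side'); f,R,t=cam(s)
for w in ([487.7,131.5,33],[488,131.5,51],[488,131.5,75]):
    c=R.T@(np.array(w)-t); print(w,s['cx']+f*c[0]/c[2],s['cy']+f*c[1]/c[2])
P=cloud(s)
for n in ('frame',):
  for u,v in ((318,170),(318,185),(318,192),(318,194),(318,196),(318,198),(318,204),(318,215)): print(u,v,P[v,u].round(1),s['frame'][v,u])
q=env.grab_frame('top');P=cloud(q);m=(P[...,2]>75)&(P[...,2]<300)&(P[...,0]>380)&(P[...,0]<600)&(abs(P[...,1]-120)<130)
print(np.nanmean(P[m],0),np.nanmin(P[m],0),np.nanmax(P[m],0))
print(env.state())
```

```text
[487.7, 131.5, 33] 317.7868817128662 211.49017603059949
[488, 131.5, 51] 317.9845555623195 204.15564207780977
[488, 131.5, 75] 318.0757584031673 194.24179809361868
318 170 [472.3  45.5 162.3] [63 64 64]
318 185 [484.9 115.8 103. ] [58 67 73]
318 192 [486.1 122.   84.2] [59 66 73]
318 194 [486.  121.3  79.7] [61 68 74]
318 196 [487.1 126.9  72.7] [57 64 69]
318 198 [516.4 294.2  -0.8] [23 24 24]
318 204 [487.1 126.2  53.6] [95 95 92]
318 215 [494.1 165.    9.3] [200 127  70]
[481.14644498 101.38397899 201.34382071] [434.7837202   38.1131311  152.84429181] [538.6634149  211.54283383 299.95687657]
{'time_s': 3.7, 'qpos': array([ 1.37802438e+01,  2.00161357e+01,  1.10141411e+02,  7.28646155e-03,
        4.98384007e+01, -8.64923747e+01]), 'qvel': array([-0.06471789,  0.0323013 ,  0.07522213,  0.07961186, -0.03480629,
       -0.00638101]), 'effort': array([ 9.31590039e-04, -3.76888204e+01, -1.80273432e+01, -2.36061547e-02,
        7.93540059e-02,  5.61983859e-05]), 'ee_pos': array([487.7568204 , 131.50459336,  33.21157654]), 'ee_rot': array([ 1.79994194e+02,  3.70389147e-03, -1.69732081e+02]), 'force': array([-0.34066237, -1.02881027, -0.37840201]), 'torque': array([0.02665738, 0.02176699, 0.07393103]), 'gripper_force': 0.0, 'gripper_width': 0.5018901174308099}
```

Run:
```python
from h import *
import pickle
s=pickle.load(open('side0.pkl','rb'));P=cloud(s);f,R,t=cam(s)
c=R.T@(np.array([257.7,514,174.7])-t); print('proj tcp',s['cx']+f*c[0]/c[2],s['cy']+f*c[1]/c[2])
m=(P[...,2]>150)&(P[...,2]<330)&(abs(P[...,0]-257)<120)&(abs(P[...,1]-514)<120)
v,u=np.where(m)
for z in range(150,330,10):
    k=m&(P[...,2]>=z)&(P[...,2]<z+10)
    if k.any(): print(z,k.sum(),np.nanmin(P[k],0).round(),np.nanmax(P[k],0).round())
cv2.imwrite('pics/c2.png',cv2.resize(s['frame'][30:130,160:260,::-1],(600,600)))
```

```text
proj tcp 210.8226958916082 113.05019313338096
210 61 [220. 455. 213.] [297. 567. 220.]
220 98 [218. 453. 220.] [297. 568. 230.]
230 98 [219. 453. 230.] [298. 566. 240.]
240 104 [218. 451. 240.] [298. 563. 250.]
250 100 [219. 453. 250.] [299. 563. 260.]
260 113 [217. 450. 260.] [300. 569. 270.]
270 102 [218. 452. 270.] [300. 567. 280.]
280 92 [210. 441. 280.] [304. 567. 290.]
290 155 [188. 419. 290.] [326. 574. 300.]
300 257 [189. 421. 300.] [326. 567. 310.]
310 215 [186. 420. 310.] [330. 584. 320.]
320 208 [187. 414. 320.] [330. 579. 330.]
```

View pics/c2.png

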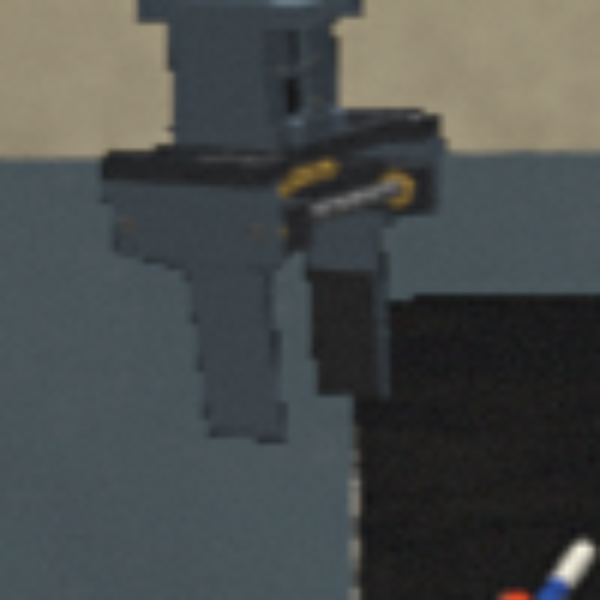

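The fingertips really stand about 38 mm higher than the reported TCP. Both pictures show it: 213 against 174.7, and 71.5 against 33.2. I reopen and go 37 mm lower, and apply this offset from here on.

Emit:
move_arm:
  plan:
    - [[0, 0, 0.5], 0, 0.5]
    - [[0, 0, 0], 0, 0.5]
    - [[0, 0, 0], 0, 0.5]
    - [[0, 0, 0], 0, 0.5]
    - [[0, 0, 0], 0, 0.5]

```text
time_s: 4.2
ee_pos: [487.7, 131.5, 38.1]
ee_rot: [180.0, -0.0, -169.7]
force: [0.7, 0.2, -0.2]
gripper_width: 37.4
gripper_force: 0.0
```

Emit:
move_arm:
  plan:
    - [[0, 0, 0], 0, 0.5]
    - [[0, 0, -1.5], 0, 0.5]
    - [[0, 0, -1.5], 0, 0.5]
    - [[0, 0, -1.2], 0, 0.5]
    - [[0, 0, 0], 0, 0.5]

```text
time_s: 4.7
ee_pos: [486.4, 131.2, -5.3]
ee_rot: [-180.0, -0.2, -169.7]
force: [0.2, -1.1, -0.6]
gripper_width: 46.0
gripper_force: 0.0
```

Emit:
move_arm:
  plan:
    - [[0, 0, 0], 0, 0.8]
    - [[0, 0, 0], 0, 0.9]
    - [[0, 0, 0], 0, 1]
    - [[0, 0, 0], 0, 1]
    - [[0, 0, 0], 0, 1]

```text
time_s: 5.2
ee_pos: [488.2, 130.7, -3.4]
ee_rot: [-179.9, 0.1, -169.7]
force: [1.1, -3.3, 1.3]
gripper_width: 10.5
gripper_force: 60.0
```

Emit:
move_arm:
  plan:
    - [[0, 0, 0.5], 0, 1]
    - [[0, 0, 1.5], 0, 1]
    - [[0, 0, 3], 0, 1]
    - [[0, 0, 2.5], 0, 1]
    - [[0, 0, 1.5], 0, 1]

```text
time_s: 5.7
ee_pos: [488.2, 132.0, 88.0]
ee_rot: [180.0, 0.1, -169.7]
force: [1.2, -0.9, -3.0]
gripper_width: 10.6
gripper_force: 60.0
```

Emit:
move_arm:
  plan:
    - [[0.2, -2, 0], 0, 1]
    - [[0.4, -4, 0], -1.5, 1]
    - [[0.4, -4.5, 0], -2, 1]
    - [[0.4, -4.5, 0], -2, 1]
    - [[0.4, -4.5, 0], -2, 1]

```text
time_s: 6.2
ee_pos: [505.2, -64.7, 86.1]
ee_rot: [179.9, -0.0, -177.3]
force: [1.1, -0.3, -2.2]
gripper_width: 10.9
gripper_force: 60.0
```

Emit:
move_arm:
  plan:
    - [[0.4, -4.5, 0], -2, 1]
    - [[0.4, -4.5, 0], -2, 1]
    - [[0.4, -4.5, 0], -0.4, 1]
    - [[0.4, -4.5, 0], 0, 1]
    - [[0.4, -4.5, 0], 0, 1]

```text
time_s: 6.7
ee_pos: [525.3, -289.8, 85.9]
ee_rot: [179.9, -0.0, 178.3]
force: [0.8, 0.2, -2.8]
gripper_width: 10.8
gripper_force: 60.0
```

Emit:
move_arm:
  plan:
    - [[0.2, -3, 0], 0, 1]
    - [[0, -2, 0], 0, 1]
    - [[0, 0, -2], 0, 1]
    - [[0, 0, 0], 0, 1]
    - [[0, 0, 0], 0, 1]

```text
time_s: 7.2
ee_pos: [527.2, -337.2, 65.7]
ee_rot: [179.9, -0.1, 178.4]
force: [-0.0, -0.8, -2.8]
gripper_width: 11.2
gripper_force: 60.0
```

Run:
```python
from h import *
s=env.grab_frame('side'); st=env.state(); print(st['ee_pos'],st['ee_rot'],st['force'],st['gripper_width'])
P=cloud(s)
cv2.imwrite('pics/c3.png',cv2.resize(s['frame'][180:380,300:500,::-1],(600,600),interpolation=cv2.INTER_CUBIC))
q=env.grab_frame('top'); P=cloud(q)
m=(P[...,2]>80)&(P[...,2]<140)&(abs(P[...,0]-527)<80)&(abs(P[...,1]+338)<40)&(cv2.cvtColor(q['frame'],cv2.COLOR_RGB2HSV)[...,1]<60)
r=cv2.minAreaRect(P[m][:,:2].astype(np.float32));print(r)
```

```text
[ 527.82447573 -337.55109765   66.47367275] [ 1.79960833e+02 -1.46931900e-02  1.78418321e+02] [-0.15938648 -0.55193103 -2.86720153] 10.773906349344788
((552.801513671875, -337.1703186035156), (29.230796813964844, 76.45713806152344), 86.59135437011719)
```

View pics/c3.png

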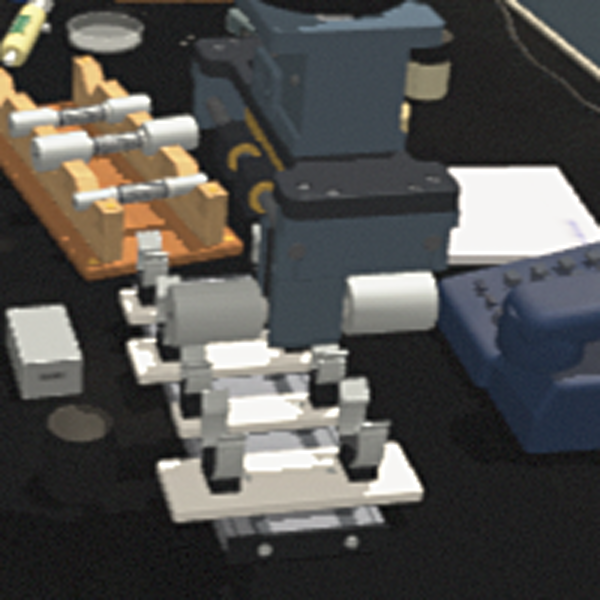

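Gauge_30 is held level and centred over the nearest clip (crop ~(290,300), above the clip at (290,480)). Now I lower and press.

Emit:
move_arm:
  plan:
    - [[0, 0, -2], 0, 1]
    - [[0, 0, -2], 0, 1]
    - [[0, 0, -1], 0, 1]
    - [[0, 0, -0.5], 0, 1]
    - [[0, 0, 0], 0, 1]

```text
time_s: 7.8
ee_pos: [527.9, -338.3, 11.2]
ee_rot: [180.0, -0.0, 178.4]
force: [-0.0, 0.9, -2.4]
gripper_width: 10.7
gripper_force: 60.0
```

Emit:
move_arm:
  plan:
    - [[0, 0, -0.4], 0, 1]
    - [[0, 0, -0.4], 0, 1]
    - [[0, 0, -0.3], 0, 1]
    - [[0, 0, -0.3], 0, 1]
    - [[0, 0, 0], 0, 1]

```text
time_s: 8.3
ee_pos: [529.2, -338.9, -1.6]
ee_rot: [-179.9, 0.2, 178.4]
force: [1.7, 0.8, 1.4]
gripper_width: 10.7
gripper_force: 60.0
```

Emit:
move_arm:
  plan:
    - [[0, 0, -0.2], 0, 1]
    - [[0, 0, -0.2], 0, 1]
    - [[0, 0, -0.2], 0, 1]
    - [[0, 0, 0], 0, 1]

```text
time_s: 8.7
ee_pos: [527.3, -338.5, -8.6]
ee_rot: [180.0, -0.0, 178.4]
force: [-0.1, 1.1, 3.4]
gripper_width: 11.1
gripper_force: 60.0
```

Emit:
move_arm:
  plan:
    - [[0, 0, -0.1], 0, 1]
    - [[0, 0, -0.1], 0, 1]
    - [[0, 0, 0], 0, 1]

```text
time_s: 9.0
ee_pos: [527.4, -338.5, -8.7]
ee_rot: [-180.0, -0.0, 178.4]
force: [-3.6, 2.4, 14.4]
gripper_width: 10.7
gripper_force: 60.0
```

Emit:
move_arm:
  plan:
    - [[0, 0, 0.2], 0, 1]
    - [[0, 0, 0], 0, 0.65]
    - [[0, 0, 0], 0, 0.65]
    - [[0, 0, 0], 0, 0.65]
    - [[0, 0, 1], 0, 0.65]

```text
time_s: 9.5
ee_pos: [526.6, -337.8, -0.1]
ee_rot: [179.9, -0.2, 178.4]
force: [-0.2, 0.1, -0.8]
gripper_width: 32.2
gripper_force: 0.0
```

Emit:
move_arm:
  plan:
    - [[0, 0, 3], 0, 0.65]
    - [[0, 0, 3], 0, 0.65]
    - [[0, 0, 3], 0, 0.65]
    - [[-0.2, 4, 0], 0, 0.65]
    - [[-0.2, 4.5, 0], 1, 0.65]

```text
time_s: 10.0
ee_pos: [524.7, -254.2, 93.0]
ee_rot: [-179.9, 0.2, 179.2]
force: [0.2, 0.6, -0.9]
gripper_width: 31.9
gripper_force: 0.0
```

Emit:
move_arm:
  plan:
    - [[-0.2, 4.5, 0], 1.5, 0.65]
    - [[-0.2, 4.5, 0], 1.5, 0.65]
    - [[-0.2, 4.5, 0], 1.5, 0.65]
    - [[-0.2, 4.5, 0], 1.5, 0.65]
    - [[0, 0, 0], 0, 0.65]

```text
time_s: 10.5
ee_pos: [515.2, -69.0, 91.9]
ee_rot: [179.9, 0.0, -174.3]
force: [0.4, -0.3, 0.2]
gripper_width: 32.0
gripper_force: 0.0
```

```bash
cat > g.py <<'E'
from h import *
def gauges(n='top'):
    q=env.grab_frame(n);P=cloud(q);X,Y,Z=P[...,0],P[...,1],P[...,2]
    S=cv2.cvtColor(q['frame'],cv2.COLOR_RGB2HSV)[...,1]
    m=(X>400)&(X<650)&(Y>-390)&(Y<200)&(Z>36)&(Z<72)&(S<60)
    k,L,st,c=cv2.connectedComponentsWithStats(m.astype(np.uint8))
    for i in range(1,k):
        if st[i,4]>40:
            r=cv2.minAreaRect(P[L==i][:,:2].astype(np.float32)); print(n,st[i,4],np.round(r[0],1),np.round(r[1],1),round(r[2],1),np.nanpercentile(Z[L==i],[50,95]).round(1))
    return q
E
python3 - <<'E'
from g import *
gauges(); s=gauges('side')
print(env.state()['ee_pos'],env.state()['ee_rot'])
cv2.imwrite('pics/c4.png',cv2.resize(s['frame'][180:380,300:500,::-1],(600,600),interpolation=cv2.INTER_CUBIC))
E
```

```text
top 937 [ 525.9 -338. ] [ 41.6 128.6] 88.7 [57.5 63.1]
top 56 [ 566. -231.] [12.1 14.2] 89.0 [56.4 64.7]
top 98 [ 564.1 -280.1] [20.1 14.8] 88.3 [52.9 60.2]
top 400 [495.1  70.9] [105.   17.3] 10.2 [48.4 53.2]
top 49 [ 493.5 -227.8] [13.7 12.2] 1.1 [57.1 63. ]
top 93 [ 493.3 -278.1] [22.9 14.9] 87.9 [53.9 62.2]
top 75 [480.3 -53.2] [25.1 11.3] 9.5 [43.  46.8]
top 200 [ 426.8 -298.4] [32.3 31.8] 89.2 [39.2 42.7]
side 284 [493.7  79.1] [104.5  44.6] 13.2 [46.2 51. ]
side 489 [508.8  18.8] [116.5  49.9] 7.5 [51. 58.]
side 207 [514.2 -48.3] [91.2 19.8] 16.2 [41.9 44.5]
side 2650 [ 527.9 -250.7] [218.1 128. ] 89.7 [52.5 61.2]
side 224 [ 427.4 -298.7] [32.8 33.1] 39.3 [38.5 40.9]
[516.11766716 -72.99734501  91.87599494] [-1.79953887e+02  6.09062314e-02 -1.74499129e+02]
```

View pics/c4.png

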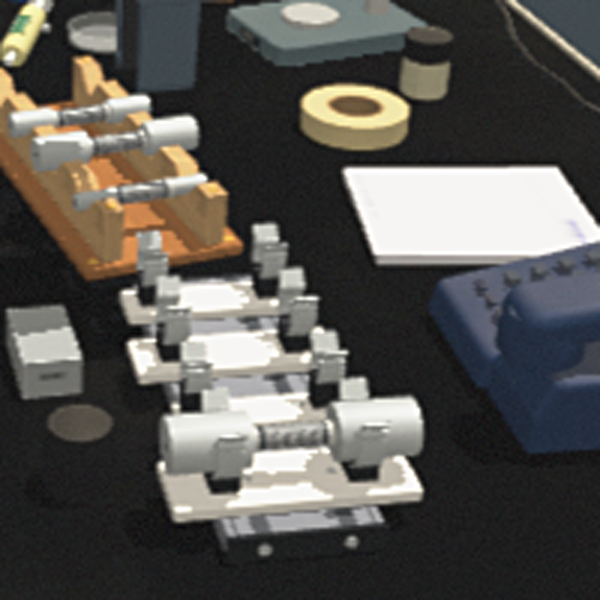

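Gauge_30 sits down between both jaw pairs (crop (290,435)), cylinder top about 61 mm, so it is seated. Next is gauge_12.

Emit:
move_arm:
  plan:
    - [[-0.3, 2.55, 0], 4.7, 0.65]
    - [[0, 0, -3], 0, 0.65]
    - [[0, 0, -4], 0, 0.65]
    - [[0, 0, -2.5], 0, 0.65]
    - [[0, 0, -1.25], 0, 0.65]

```text
time_s: 11.1
ee_pos: [511.5, -49.6, -18.5]
ee_rot: [180.0, -0.2, -170.1]
force: [-1.0, 0.9, 0.2]
gripper_width: 31.6
gripper_force: 0.0
```

Emit:
move_arm:
  plan:
    - [[0, 0, 0], 0, 0.65]
    - [[0, 0, 0], 0, 0.9]
    - [[0, 0, 0], 0, 1]
    - [[0, 0, 0], 0, 1]
    - [[0, 0, 0], 0, 1]

```text
time_s: 11.6
ee_pos: [513.6, -47.6, -15.2]
ee_rot: [180.0, 0.1, -170.0]
force: [-0.6, 2.3, 3.7]
gripper_width: 10.8
gripper_force: 60.0
```

Emit:
move_arm:
  plan:
    - [[0, 0, 0.5], 0, 1]
    - [[0, 0, 1.5], 0, 1]
    - [[0, 0, 3], 0, 1]
    - [[0, 0, 2.5], 0, 1]
    - [[0, 0, 1.5], 0, 1]

```text
time_s: 12.1
ee_pos: [513.7, -48.5, 76.0]
ee_rot: [-179.9, 0.2, -169.9]
force: [-1.0, -0.2, -1.1]
gripper_width: 11.0
gripper_force: 60.0
```

Emit:
move_arm:
  plan:
    - [[0.25, -3, 0], -1, 1]
    - [[0.3, -4.5, 0], -2.5, 1]
    - [[0.3, -4.5, 0], -2.5, 1]
    - [[0.3, -4.5, 0], -2.5, 1]
    - [[0.3, -4, 0], -2.5, 1]

```text
time_s: 12.6
ee_pos: [526.9, -255.4, 74.1]
ee_rot: [-179.9, 0.0, 179.0]
force: [0.4, 0.9, -0.3]
gripper_width: 10.7
gripper_force: 60.0
```

Emit:
move_arm:
  plan:
    - [[0.2, -2.55, 0], -0.7, 1]
    - [[0, 0, -2], 0, 1]
    - [[0, 0, 0], 0, 1]
    - [[0, 0, 0], 0, 1]

```text
time_s: 13.0
ee_pos: [528.6, -278.1, 53.6]
ee_rot: [180.0, -0.1, 178.4]
force: [0.5, -0.5, -0.4]
gripper_width: 10.7
gripper_force: 60.0
```

Emit:
move_arm:
  plan:
    - [[0, 0, -2], 0, 1]
    - [[0, 0, -2], 0, 1]
    - [[0, 0, -0.8], 0, 1]
    - [[0, 0, 0], 0, 1]

```text
time_s: 13.4
ee_pos: [529.3, -278.0, 5.7]
ee_rot: [180.0, -0.0, 178.4]
force: [-1.2, -0.2, -0.6]
gripper_width: 11.0
gripper_force: 60.0
```

Emit:
move_arm:
  plan:
    - [[0, 0, -0.4], 0, 1]
    - [[0, 0, -0.4], 0, 1]
    - [[0, 0, -0.3], 0, 1]
    - [[0, 0, 0], 0, 1]

```text
time_s: 13.8
ee_pos: [531.5, -279.0, -2.8]
ee_rot: [-179.9, 0.3, 178.4]
force: [0.4, 0.8, 4.9]
gripper_width: 11.1
gripper_force: 60.0
```

Emit:
move_arm:
  plan:
    - [[0, 0, -0.2], 0, 1]
    - [[0, 0, -0.15], 0, 1]
    - [[0, 0, 0], 0, 1]

```text
time_s: 14.1
ee_pos: [530.2, -278.7, -7.7]
ee_rot: [-180.0, 0.1, 178.4]
force: [0.8, 1.9, 5.7]
gripper_width: 10.7
gripper_force: 60.0
```

Emit:
move_arm:
  plan:
    - [[0, 0, -0.1], 0, 1]
    - [[0, 0, -0.1], 0, 1]
    - [[0, 0, 0], 0, 1]

```text
time_s: 14.4
ee_pos: [530.3, -278.7, -7.9]
ee_rot: [-180.0, 0.2, 178.4]
force: [-2.6, 3.3, 15.9]
gripper_width: 10.7
gripper_force: 60.0
```

Emit:
move_arm:
  plan:
    - [[0, 0, 0.2], 0, 1]
    - [[0, 0, 0], 0, 0.65]
    - [[0, 0, 0], 0, 0.65]
    - [[0, 0, 0], 0, 0.65]
    - [[0, 0, 1], 0, 0.65]

```text
time_s: 14.9
ee_pos: [527.7, -277.8, -0.2]
ee_rot: [179.9, -0.2, 178.4]
force: [-0.1, 0.2, -1.7]
gripper_width: 32.0
gripper_force: 0.0
```

Emit:
move_arm:
  plan:
    - [[0, 0, 3], 0, 0.65]
    - [[0, 0, 3], 0, 0.65]
    - [[0, 0, 3], 0, 0.65]
    - [[-0.3, 3, 0], 1, 0.65]
    - [[-0.3, 4.5, 0], 2, 0.65]

```text
time_s: 15.4
ee_pos: [524.3, -204.8, 92.9]
ee_rot: [-179.9, 0.2, -178.8]
force: [0.4, 1.1, 0.1]
gripper_width: 31.7
gripper_force: 0.0
```

Emit:
move_arm:
  plan:
    - [[-0.3, 4.5, 0], 2, 0.65]
    - [[-0.3, 4.5, 0], 2, 0.65]
    - [[-0.3, 4.5, 0], 2, 0.65]
    - [[-0.3, 4.5, 0], 2, 0.65]
    - [[-0.3, 3.6, 0], 0.7, 0.65]

```text
time_s: 15.9
ee_pos: [507.9, 14.6, 91.8]
ee_rot: [180.0, 0.0, -169.8]
force: [1.3, -0.2, 0.0]
gripper_width: 31.7
gripper_force: 0.0
```

Run:
```python
from g import *
q=gauges(); s=gauges('side')
print(env.state()['ee_pos'],env.state()['ee_rot'])
a=cv2.resize(s['frame'][180:380,300:500,::-1],(400,400),interpolation=cv2.INTER_CUBIC)
b=cv2.resize(q['frame'][160:260,300:500,::-1],(400,200),interpolation=cv2.INTER_CUBIC)
b=cv2.copyMakeBorder(b,0,200,0,0,cv2.BORDER_CONSTANT)
cv2.imwrite('pics/c5.png',np.hstack([a,b]))
```

```text
top 930 [ 526.2 -338.7] [ 41.7 128.4] 88.4 [57.2 63. ]
top 98 [ 567.9 -160.3] [14.4 28.4] 1.3 [55.8 62.7]
top 59 [ 565.9 -230.6] [14.4 11.9] 1.0 [55.5 64.1]
top 379 [ 529.4 -278.4] [23.  92.1] 89.3 [52.1 59.6]
top 58 [517.4  77.4] [21.6 11.9] 15.1 [48.7 51.7]
top 101 [ 495.4 -157.8] [14.2 28.2] 0.4 [55.1 63.6]
top 54 [ 494.2 -228.8] [14.9 10.6] 10.9 [56.7 64.3]
top 244 [472.7   6.6] [44.1 23.8] 11.5 [56.  60.1]
top 158 [464.1  65.1] [40.2 17.3] 9.1 [48.8 53. ]
top 205 [ 425.8 -298.4] [31.8 32.1] 45.3 [39.1 43. ]
side 289 [494.   80.5] [104.8  43.1] 10.4 [46.3 51. ]
side 486 [510.   13.8] [116.5  46.1] 3.9 [51.2 58.1]
side 2916 [ 531.3 -252.2] [216.7 128.7] 87.5 [51.6 61. ]
side 225 [ 427.6 -299.3] [33.9 32.9] 82.8 [38.6 40.7]
[507.65222915  16.08244564  91.77465688] [ 1.79930114e+02  1.47587943e-02 -1.69657618e+02]
```

View pics/c5.png

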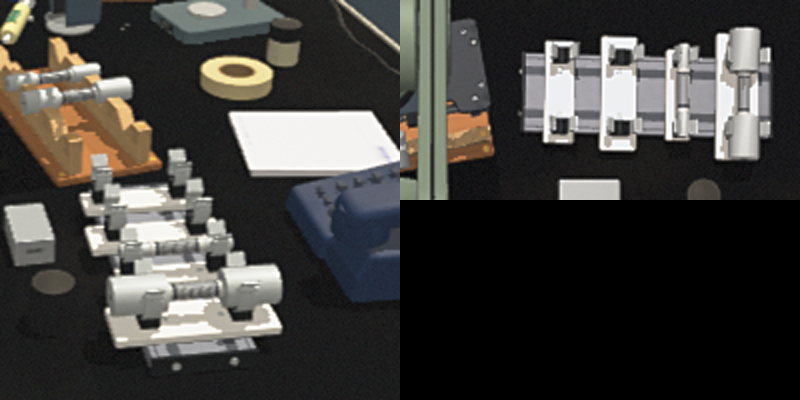

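Side crop: gauge_12 (175,245) and gauge_30 (195,290) are both down in their clips. I let the arm settle before going for gauge_24.

Emit:
move_arm:
  plan:
    - [[0, 0, -2], 0, 0.65]
    - [[0, 0, 0], 0, 0.65]
    - [[0, 0, 0], 0, 0.65]
    - [[0, 0, 0], 0, 0.65]

```text
time_s: 16.4
ee_pos: [508.8, 11.8, 71.9]
ee_rot: [-180.0, 0.1, -170.0]
force: [-0.2, -0.1, -0.2]
gripper_width: 31.5
gripper_force: 0.0
```

Emit:
move_arm:
  plan:
    - [[0, 0, -4], 0, 0.65]
    - [[0, 0, -2], 0, 0.65]
    - [[0, 0, -1.9], 0, 0.65]
    - [[0, 0, 0], 0, 0.65]
    - [[0, 0, 0], 0, 0.9]

```text
time_s: 16.9
ee_pos: [508.9, 12.2, -7.2]
ee_rot: [-180.0, 0.0, -170.0]
force: [-0.5, -0.3, 1.4]
gripper_width: 26.6
gripper_force: 0.0
```

Emit:
move_arm:
  plan:
    - [[0, 0, 0], 0, 1]
    - [[0, 0, 0], 0, 1]
    - [[0, 0, 0], 0, 1]

```text
time_s: 17.2
ee_pos: [509.3, 12.6, -6.6]
ee_rot: [-180.0, 0.2, -169.9]
force: [0.1, 0.1, 4.5]
gripper_width: 10.6
gripper_force: 60.0
```

Emit:
move_arm:
  plan:
    - [[0, 0, 0.5], 0, 1]
    - [[0, 0, 1.5], 0, 1]
    - [[0, 0, 3], 0, 1]
    - [[0, 0, 2.5], 0, 1]
    - [[0, 0, 1.5], 0, 1]

```text
time_s: 17.7
ee_pos: [508.7, 12.5, 84.0]
ee_rot: [-180.0, 0.1, -169.9]
force: [0.4, -0.5, -2.2]
gripper_width: 10.5
gripper_force: 60.0
```

Emit:
move_arm:
  plan:
    - [[0.3, -3, 0], -1, 1]
    - [[0.4, -4.5, 0], -2.5, 1]
    - [[0.4, -4.5, 0], -2.5, 1]
    - [[0.4, -4.5, 0], -2.5, 1]
    - [[0.4, -4, 0], -2.5, 1]

```text
time_s: 18.2
ee_pos: [526.5, -194.4, 82.0]
ee_rot: [180.0, -0.1, 179.0]
force: [0.0, 0.4, -2.5]
gripper_width: 10.8
gripper_force: 60.0
```

Emit:
move_arm:
  plan:
    - [[0.3, -2.6, 0], -0.7, 1]
    - [[0, 0, -2], 0, 1]
    - [[0, 0, 0], 0, 1]
    - [[0, 0, 0], 0, 1]

```text
time_s: 18.6
ee_pos: [529.3, -217.9, 61.8]
ee_rot: [179.9, -0.1, 178.4]
force: [1.0, -0.8, -2.7]
gripper_width: 10.8
gripper_force: 60.0
```

Emit:
move_arm:
  plan:
    - [[0, 0, -2], 0, 1]
    - [[0, 0, -2], 0, 1]
    - [[0, 0, -1.3], 0, 1]
    - [[0, 0, 0], 0, 1]

```text
time_s: 19.0
ee_pos: [529.9, -218.2, 8.5]
ee_rot: [-180.0, -0.1, 178.4]
force: [-0.4, -1.2, -3.2]
gripper_width: 10.7
gripper_force: 60.0
```

Emit:
move_arm:
  plan:
    - [[0, 0, -0.4], 0, 1]
    - [[0, 0, -0.4], 0, 1]
    - [[0, 0, -0.4], 0, 1]
    - [[0, 0, -0.2], 0, 1]
    - [[0, 0, 0], 0, 1]

```text
time_s: 19.5
ee_pos: [531.6, -218.6, -4.1]
ee_rot: [-180.0, 0.2, 178.4]
force: [2.7, -0.3, -2.0]
gripper_width: 10.3
gripper_force: 60.0
```

Emit:
move_arm:
  plan:
    - [[0, 0, -0.2], 0, 1]
    - [[0, 0, -0.2], 0, 1]
    - [[0, 0, 0], 0, 1]

```text
time_s: 19.8
ee_pos: [530.4, -218.5, -7.6]
ee_rot: [-180.0, 0.0, 178.4]
force: [-1.9, 0.8, 7.5]
gripper_width: 11.0
gripper_force: 60.0
```

Emit:
move_arm:
  plan:
    - [[0, 0, -0.1], 0, 1]
    - [[0, 0, -0.1], 0, 1]
    - [[0, 0, 0], 0, 1]

```text
time_s: 20.1
ee_pos: [530.4, -218.5, -7.7]
ee_rot: [-180.0, 0.1, 178.4]
force: [-4.8, 2.8, 20.0]
gripper_width: 11.1
gripper_force: 60.0
```

Emit:
move_arm:
  plan:
    - [[0, 0, 0.2], 0, 1]
    - [[0, 0, 0], 0, 0.65]
    - [[0, 0, 0], 0, 0.65]
    - [[0, 0, 0], 0, 0.65]
    - [[0, 0, 1], 0, 0.65]

```text
time_s: 20.6
ee_pos: [528.8, -217.9, -0.2]
ee_rot: [179.9, -0.2, 178.4]
force: [-0.2, -0.2, -0.3]
gripper_width: 31.6
gripper_force: 0.0
```

Emit:
move_arm:
  plan:
    - [[0, 0, 3], 0, 0.65]
    - [[0, 0, 3], 0, 0.65]
    - [[0, 0, 3], 0, 0.65]
    - [[-0.5, 3, 0], 1, 0.65]
    - [[-0.5, 4.5, 0], 2, 0.65]

```text
time_s: 21.1
ee_pos: [521.4, -144.6, 92.9]
ee_rot: [-179.9, 0.2, -178.8]
force: [0.1, 0.7, -0.3]
gripper_width: 32.4
gripper_force: 0.0
```

Emit:
move_arm:
  plan:
    - [[-0.5, 4.5, 0], 2, 0.65]
    - [[-0.5, 4.5, 0], 2, 0.65]
    - [[-0.5, 4.5, 0], 2, 0.65]
    - [[-0.5, 4.5, 0], 2, 0.65]
    - [[-0.5, 3.45, 0], 0.7, 0.65]

```text
time_s: 21.6
ee_pos: [494.9, 73.3, 91.8]
ee_rot: [180.0, 0.0, -169.8]
force: [0.3, 0.3, 0.4]
gripper_width: 32.1
gripper_force: 0.0
```

Emit:
move_arm:
  plan:
    - [[0, 0, -2], 0, 0.65]
    - [[0, 0, 0], 0, 0.65]
    - [[0, 0, 0], 0, 0.65]

```text
time_s: 21.9
ee_pos: [495.1, 70.8, 71.5]
ee_rot: [-180.0, -0.0, -169.9]
force: [-0.3, -0.1, 0.9]
gripper_width: 31.6
gripper_force: 0.0
```

Run:
```python
from g import *
s=gauges('side')
print(env.state()['ee_pos'],env.state()['ee_rot'])
cv2.imwrite('pics/c6.png',cv2.resize(s['frame'][180:380,270:470,::-1],(600,600),interpolation=cv2.INTER_CUBIC))
```

```text
side 290 [493.3  79.7] [104.   43.6] 10.7 [46.2 51.1]
side 3443 [ 528.9 -251.5] [217.5 128.7] 89.1 [51.7 60.8]
side 219 [ 427.7 -298.4] [33.1 32.6] 78.6 [38.6 40.7]
[495.65607568  70.56187972  71.77417676] [-1.79994652e+02  2.94900194e-02 -1.69970540e+02]
```

View pics/c6.png

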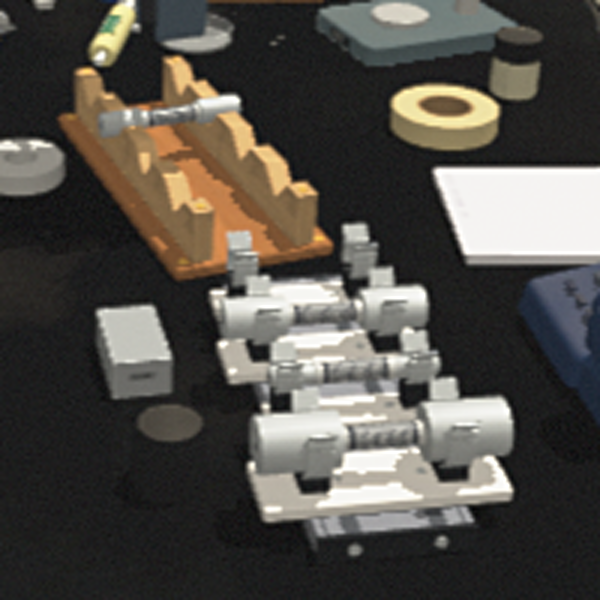

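The 24, 12 and 30 gauges are seated (crop (325,310), (355,370), (385,435)). Only gauge_18 is left in the rest, at (170,115).

Emit:
move_arm:
  plan:
    - [[0, 0, -4], 0, 0.65]
    - [[0, 0, -2.5], 0, 0.65]
    - [[0, 0, -1.85], 0, 0.65]
    - [[0, 0, 0], 0, 0.65]
    - [[0, 0, 0], 0, 0.9]

```text
time_s: 22.45
ee_pos: [496.1, 70.5, -11.6]
ee_rot: [180.0, 0.1, -170.0]
force: [-0.9, 0.4, 0.5]
gripper_width: 26.4
gripper_force: 0.0
```

Emit:
move_arm:
  plan:
    - [[0, 0, 0], 0, 1]
    - [[0, 0, 0], 0, 1]
    - [[0, 0, 0], 0, 1]

```text
time_s: 22.75
ee_pos: [496.4, 71.2, -11.0]
ee_rot: [180.0, 0.2, -169.9]
force: [-0.2, 1.7, 5.1]
gripper_width: 10.8
gripper_force: 60.0
```

Emit:
move_arm:
  plan:
    - [[0, 0, 0.5], 0, 1]
    - [[0, 0, 1.5], 0, 1]
    - [[0, 0, 3], 0, 1]
    - [[0, 0, 2.5], 0, 1]
    - [[0, 0, 1.5], 0, 1]

```text
time_s: 23.25
ee_pos: [495.9, 71.0, 79.8]
ee_rot: [-180.0, 0.1, -169.9]
force: [0.7, -0.9, -1.8]
gripper_width: 10.4
gripper_force: 60.0
```

Emit:
move_arm:
  plan:
    - [[0.6, -3, 0], -1, 1]
    - [[0.6, -4.5, 0], -2.5, 1]
    - [[0.6, -4.5, 0], -2.5, 1]
    - [[0.6, -4.5, 0], -2.5, 1]
    - [[0.6, -4, 0], -2.5, 1]

```text
time_s: 23.75
ee_pos: [524.8, -136.0, 77.9]
ee_rot: [-180.0, -0.0, 179.0]
force: [0.5, 0.9, -1.7]
gripper_width: 10.9
gripper_force: 60.0
```

Emit:
move_arm:
  plan:
    - [[0.6, -2.45, 0], -0.7, 1]
    - [[0, 0, -2], 0, 1]
    - [[0, 0, 0], 0, 1]
    - [[0, 0, 0], 0, 1]

```text
time_s: 24.15
ee_pos: [530.4, -158.1, 57.5]
ee_rot: [180.0, -0.1, 178.4]
force: [0.9, -0.3, -1.0]
gripper_width: 10.9
gripper_force: 60.0
```

Emit:
move_arm:
  plan:
    - [[0, 0, -2], 0, 1]
    - [[0, 0, -2], 0, 1]
    - [[0, 0, -1], 0, 1]
    - [[0, 0, 0], 0, 1]

```text
time_s: 24.55
ee_pos: [530.9, -158.0, 7.3]
ee_rot: [180.0, -0.1, 178.4]
force: [-0.6, -0.1, -1.5]
gripper_width: 10.8
gripper_force: 60.0
```

Emit:
move_arm:
  plan:
    - [[0, 0, -0.4], 0, 1]
    - [[0, 0, -0.4], 0, 1]
    - [[0, 0, -0.3], 0, 1]
    - [[0, 0, -0.2], 0, 1]
    - [[0, 0, 0], 0, 1]

```text
time_s: 25.05
ee_pos: [533.3, -158.7, -3.9]
ee_rot: [-180.0, 0.3, 178.4]
force: [2.4, 0.4, 1.1]
gripper_width: 10.6
gripper_force: 60.0
```

Emit:
move_arm:
  plan:
    - [[0, 0, -0.2], 0, 1]
    - [[0, 0, -0.15], 0, 1]
    - [[0, 0, 0], 0, 1]

```text
time_s: 25.35
ee_pos: [531.7, -158.5, -7.8]
ee_rot: [-180.0, 0.1, 178.4]
force: [-1.1, 0.7, 7.9]
gripper_width: 11.0
gripper_force: 60.0
```

Emit:
move_arm:
  plan:
    - [[0, 0, -0.1], 0, 1]
    - [[0, 0, -0.1], 0, 1]
    - [[0, 0, 0], 0, 1]

```text
time_s: 25.65
ee_pos: [531.8, -158.6, -7.9]
ee_rot: [-180.0, 0.1, 178.4]
force: [-5.2, 0.5, 20.2]
gripper_width: 10.7
gripper_force: 60.0
```

Emit:
move_arm:
  plan:
    - [[0, 0, 0.2], 0, 1]
    - [[0, 0, 0], 0, 0.65]
    - [[0, 0, 0], 0, 0.65]
    - [[0, 0, 0], 0, 0.65]
    - [[0, 0, 1], 0, 0.65]

```text
time_s: 26.15
ee_pos: [529.6, -158.0, -0.2]
ee_rot: [179.9, -0.2, 178.4]
force: [-0.5, -0.8, -0.3]
gripper_width: 31.7
gripper_force: 0.0
```

Emit:
move_arm:
  plan:
    - [[0, 0, 3], 0, 0.65]
    - [[0, 0, 3], 0, 0.65]
    - [[0, 0, 3], 0, 0.65]
    - [[-1, 4.5, 0], 0, 0.65]
    - [[-1, 4.5, 0], 0, 0.65]

```text
time_s: 26.65
ee_pos: [512.0, -68.4, 92.8]
ee_rot: [-180.0, 0.2, 178.2]
force: [0.3, -0.3, -0.7]
gripper_width: 31.9
gripper_force: 0.0
```

Emit:
move_arm:
  plan:
    - [[-1, 4.5, 0], 0, 0.65]
    - [[-1, 4.5, 0], 0, 0.65]
    - [[-1, 3, 0], 0, 0.65]
    - [[0, 0, 0], 0, 0.65]
    - [[0, 0, 0], 0, 0.65]

```text
time_s: 27.15
ee_pos: [481.4, 51.8, 91.7]
ee_rot: [-180.0, 0.0, 178.5]
force: [0.7, 0.4, 0.5]
gripper_width: 31.8
gripper_force: 0.0
```

Run:
```python
from g import *
q=gauges('top'); s=env.grab_frame('side')
# handle/cylinder top heights per clip from both views
for n,p in (('top',q),('side',s)):
    P=cloud(p); X,Y,Z=P[...,0],P[...,1],P[...,2]
    for g,(cx,cy) in {18:(531.7,-158.7),24:(530.3,-218.6),12:(528.9,-278.6),30:(527.4,-338.4)}.items():
        for nm,a,b in (('mid',-15,15),('cyl-',-30,-23),('cyl+',23,30)):
            m=(X-cx>a)&(X-cx<b)&(abs(Y-cy)<18)&(Z>30)
            zz=Z[m]; print(n,g,nm,m.sum(),np.percentile(zz,90).round(1) if m.any() else '', 'y',(Y[m].mean()-cy).round(1) if m.any() else '')
a=cv2.resize(s['frame'][180:380,270:470,::-1],(400,400),interpolation=cv2.INTER_CUBIC)
b=cv2.resize(q['frame'][160:260,350:500,::-1],(400,267),interpolation=cv2.INTER_CUBIC)
b=cv2.copyMakeBorder(b,0,133,0,0,cv2.BORDER_CONSTANT)
cv2.imwrite('pics/c7.png',np.hstack([a,b]))
```

```text
top 697 [ 529.6 -218.5] [ 36.  116.9] 89.3 [54.6 61.9]
top 935 [ 525.9 -338.9] [ 42.4 127.8] 88.3 [57.1 63.2]
top 507 [ 529.  -159.1] [ 28.3 103.3] 88.2 [53.1 61.1]
top 379 [ 529.1 -278.3] [22.6 92.4] 89.3 [51.9 60.8]
top 205 [ 426.1 -298.4] [32.6 31.9] 41.3 [39.4 42.8]
top 18 mid 89 53.1 y 0.5
top 18 cyl- 38 57.7 y 1.3
top 18 cyl+ 35 56.8 y -0.7
top 24 mid 103 52.9 y 0.2
top 24 cyl- 42 58.2 y 2.2
top 24 cyl+ 48 58.9 y -1.5
top 12 mid 90 53.6 y 0.1
top 12 cyl- 24 55.0 y 1.2
top 12 cyl+ 32 56.1 y 0.0
top 30 mid 90 53.9 y 0.7
top 30 cyl- 56 61.6 y 2.6
top 30 cyl+ 63 61.5 y 1.8
side 18 mid 110 51.8 y -3.5
side 18 cyl- 37 60.6 y -0.8
side 18 cyl+ 42 54.3 y -5.6
side 24 mid 124 51.8 y -3.1
side 24 cyl- 58 59.3 y -3.2
side 24 cyl+ 66 56.5 y -6.9
side 12 mid 141 51.5 y -3.2
side 12 cyl- 39 59.2 y -0.2
side 12 cyl+ 43 50.9 y -3.9
side 30 mid 159 51.6 y -3.5
side 30 cyl- 90 60.0 y -5.8
side 30 cyl+ 93 59.9 y -9.0
```

View pics/c7.png

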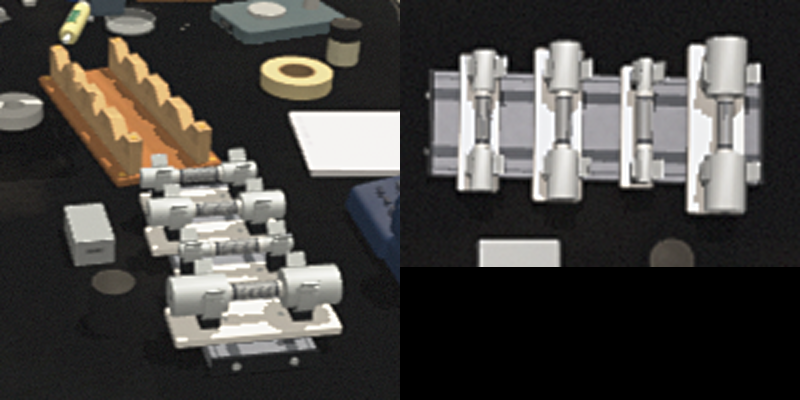

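All four gauges are in their clips (handles at 52–53 mm, as expected when seated), level and centred, and the rest is empty. I hand the job in.

```bash
python3 -c "
from workcell import env
print(env.job_done())"
```

```text
the job is handed in; nothing more can be done
None
```

All four gauges are snapped into the clips of their own diameter and released, with the arm clear; I handed the job in at about 27 s of the 96 s allowed, and no verdict came back.

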